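Uncap the lubricator with the unknown thread hand

ROBOT

A 6-joint arm with a two-finger parallel gripper is mounted at the origin on a cart in front of the work surface, level with it; the furniture and walls round the work are solid. World frame = base frame: x ahead of the robot, y to its left, z up, the work surface at z = 0. Lengths are in mm, angles in rad, forces in N, time in s.
With the tool pointing down it reaches from about 350 to 975 mm from the base axis. Payload 7.1 kg.
Tool frame: the origin (TCP) lies between the finger pads; the fingertips stand 19 mm ahead of it and the grasp point (between the pads) is the TCP (ctrl.finger_overhang is the distance from the TCP to the fingertips, in mm); z points along the fingers, y is the line along which they close (so a half turn about z gives the same grasp; the last joint's range is limited). The gripper opens to 88 mm and grips with 3 to 60 N. Pads are 20 mm wide; open, the fingers measure 115 mm over their backs; the gripper's body (75 mm by 178 mm) begins 61 mm behind the grasp point.
Start: joints at [-1.218, 0.423, 1.63, -0, 1.089, -0.019], TCP at [227.074, -582.273, 201.875] pointing down, gripper open.
Joint ranges: [-3, 3], [-0.9, 2.11], [0.09, 2.58], [-1.31, 4.45], [0.11, 2.69], [-2.54, 2.54]. Speed limits (rad/s): [2.39, 2.39, 3.01, 3.14, 3.14, 3.14].

INTERFACE

Orientations are given as a rotation vector (axis times angle).
In Python, from workcell import ctrl gives the robot as it stands. The module is installed in compiled form; this text tells all that it offers.
- The arm moves only by the tool arm_command, never from a script. Its argument "rows" is one flat list of numbers, 7 for each row, row after row: the turn, a rotation vector about the tool's x, y, z scaled (see below), then the shift along the tool's x, y, z scaled (see below), then the opening, from -1 (shut) to 1 (fully open). A call has 1 to 5 rows; each row is the pose to reach, as a shift and turn from the pose commanded when the call began, along the tool's axes at that moment, turning the shorter way round; what a row does not reach only later rows make up. The controller multiplies each number of a shift by 80 mm and each number of a turn by 180 degrees. A row lasts 1/10 s, in which the tool goes at most 50 mm and 8.59 degrees, less where a joint would pass 70% of its speed; a pose out of reach is approached as far as the arm can. A call with a number of a shift or a turn outside -1 to 1 is refused whole. A call with a gripper value outside its range is refused whole. The fingers move at their own pace and stop on an object; the grip force is fixed at half the most. Time passes only in rows, so rows that repeat a pose let the fingers close. It gives the time, the measured TCP pose, the force, the opening and the grip force at its end, in the units of the state.
- ctrl.get_obs(): the state, without advancing time (a new reading comes with each control period).
- ctrl.get_image(name): name is "scene" or "top"; returns (picture, depth): 480x640x3 uint8, red, green, blue; 480x640 float32, mm along the optical axis (not along the pixel's ray), 0 where there is no reading.
- ctrl.camera_params(name): a dict with "camera_matrix" (3x3 intrinsics, pixels), "k1" (the pictures are not rectified: a ray, as slopes to the right and down, at radius r is drawn at 1 + k1 r^2 times it, then the intrinsics apply), "world_to_cam" (4x4, takes a point from world to camera coordinates). Camera axes: x right, y down, z forward; pixel columns grow to the right and rows downward; lengths in mm; the calibration is good to about 2 mm. A picture is of the moment at which its call begins. camera_params takes no time and is no camera call.
- ctrl.close_job(): hands the job in; it is judged then, once.
The state is a dict: "t": time; "qpos": joint angles; "qvel": joint speeds; "joint_torque": joint torques, N m; "ee_pos": TCP position; "orientation": TCP orientation; "ft_force": force on the tool from outside, world axes, zero at the start; "moment": the same for the moment, N m; "width": finger opening in mm; "grasp_force": force on a finger pad.
Only numpy, scipy, OpenCV 4.12 (cv2) and the standard library are available. Lean on these libraries where they do the work, as an engineer would, in place of code of your own. Each camera call takes 0.05 s, during which the arm holds its last target. There are 200 camera calls.

TASK

Get the green lubricator tank ready for topping up: first shut the lid fully down over its strainer bay, then take the round filler cap off the neck behind the lid. Nobody remembers which way this cap loosens, so try turning it one way and, if it comes up against its stop, the other way; a short turn frees it and it then lifts straight off. Finish with the gripper still holding the cap, upright and still, well clear above the neck, with the lid left shut; leave the oil can, the yellow tin and the spanner where they are.

Things in the scene. Friction and masses are not known exactly. Their poses are not given: they have to be found in the camera images.
- tank: Green lubricator tank, fixed, 195 x 160 mm (x, y). Origin at bench level under the lid's hinge line, at mid width; x points from the lid's free edge towards the filler deck, z up. x -110 to 0 mm: open strainer bay, walls 70 mm high; x 0 to 85 mm: solid deck 70 mm high with a round well, 62 mm wide and 16 mm deep, for neck and cap. Place and yaw (within 0.3 rad) vary.
- bay_lid (a joint): Angle of the bay's green lid: 0 shut flat on the bay, 1.57 upright, at most 1.75; starts open at 1.1 to 1.5. Stiff hinge: the lid stays where it is left and must be pushed all the way down; a few newtons at the free edge move it; it does not spring back. Plate 110 mm from hinge to free edge, 160 mm wide, 8 mm thick.
- bay_lid_hinge (a point): Middle of the lid's hinge line, on the far rim of the bay, 70 mm up, at the level of the shut lid's underside; the hinge runs along the tank's y axis.
- bay_lid_handle (a point): Grip point of the small black knob on the lid at mid width, 80 mm from the hinge line, 35 mm out from the lid's upper face; it moves with the lid.
- neck_mouth (a point): Centre of the top of the steel filler neck (30 mm diameter), 4 mm above the deck, 45 mm behind the hinge line; fixed to the tank. Three lugs on it hold three teeth in the cap until the cap is turned loose; the lifted cap is clear of the neck after 20 mm. On the neck the cap's knob stands wholly above the deck (7 to 33 mm).
- cap_grip (a point): Centre of the black ribbed knob (36 mm diameter, 12 mm below to 13 mm above this point) on top of the loose 0.2 kg brass cap (skirt 54 mm diameter, reaching 34 mm below this point). z: up the cap's axis; x: along the white pointer line on its top. On the neck the pointer starts along the tank's x within 0.1 rad.
- oil_can_center (a point): Bystander: brown bench oil can beside the tank on its left, round body 73 mm wide and 64 mm high, with a curved spout up to 173 mm; point at the middle of the body, 32 mm up.
- tin_flux_center (a point): Bystander: yellow round tin with a pale lid on the right of the tank, 61 mm diameter, 50 mm high; point at its centre.
- spanner_center (a point): Bystander: small steel spanner lying flat on the right of the tank, 167 mm long, 7 mm thick; point at its centre.
- cap_top (a point): Centre of the cap's top face. How it turns: loosens clockwise in some cases, anticlockwise in others, not visible from outside. The wrong way it stops after 0.05 to 0.2 rad and the gripper slips round the knob. The right way it turns freely, does not rise, can be lifted straight up from 0.45 rad on and stops at about 1.15 rad (aim for 0.6 to 1.0).
There are look-alikes about, which are no part of the job. What is shaped like the part that bears cap_grip but orange or purple is not meant.

How it is judged:
By the outcome, as a careful person would: the job done as asked, in the order asked, and still so for the second after the job is handed in, while the arm keeps its last pose, push and grip.
It also fails if it takes over 64 s, if anything falls off the work surface, if the arm or the gripper's body presses on something with over 40 N, if the wrist force passes 120 N, or if a joint passes its speed limit or range.

## Working session

There is one attempt and no reset: what is moved stays moved. The work goes in short steps, Python scripts to look and compute and a tool call to move; the robot and the scene stay as the last step left them, time stands still between calls to the robot, and variables do not carry over. Pictures are saved under pics/ and viewed, at most 10 in all, crops included, and the job is handed in when it is done.

Besides the shell and the picture viewer there is one more tool, called as name(argument=value, ...) on one line, values as JSON. arm_command: Moves the arm, as the interface text tells. Shifts and turns lie within -1 to 1; 1 stands for 80 mm of shift or 180 degrees of turn. Its arguments: {"type":"object","properties":{"rows":{"type":"array","items":{"type":"number"}}},"required":["rows"]}

```bash
mkdir -p pics
cat > h.py <<'E'
import numpy as np, cv2
from workcell import ctrl
def grab(n):
    im,d=ctrl.get_image(n); p=ctrl.camera_params(n)
    np.savez(''+n+'.npz',im=im,d=d); return im,d,p
def pts(d,p):
    K=np.array(p["camera_matrix"]);T=np.linalg.inv(np.array(p["world_to_cam"]))
    v,u=np.mgrid[0:480,0:640].astype(float)
    uv=np.stack([u.ravel(),v.ravel()],1)[:,None]
    r=cv2.undistortPoints(uv,K,np.array([p["k1"],0,0,0,0.]))[:,0].reshape(480,640,2)
    P=np.dstack([r*d[...,None],d])
    return P@T[:3,:3].T+T[:3,3]
E
python3 - <<'E'
from h import *
a,d,p=grab("scene");b,d2,p2=grab("top")
cv2.imwrite('pics/s1.png',a[...,::-1]);cv2.imwrite('pics/t1.png',b[...,::-1])
for q in(p,p2):print(np.linalg.inv(q["world_to_cam"])[:3].round(2),q["camera_matrix"],q["k1"])
o=ctrl.get_obs();print(o["t"],o["orientation"],o["width"],o["ft_force"])
E
```

```text
[[ 7.00000e-01  6.10000e-01 -3.60000e-01  1.00760e+03]
 [ 7.10000e-01 -6.00000e-01  3.70000e-01 -3.49260e+02]
 [ 1.00000e-02 -5.10000e-01 -8.60000e-01  1.19085e+03]] [[608.82705915   0.         318.80815854]
 [  0.         608.82705915 235.1696557 ]
 [  0.           0.           1.        ]] -0.1965386688015189
[[ 3.00000e-02 -9.90000e-01  1.00000e-01  4.77600e+02]
 [-1.00000e+00 -3.00000e-02  1.00000e-02  1.08300e+02]
 [-1.00000e-02 -1.00000e-01 -1.00000e+00  1.17074e+03]] [[569.99144771   0.         321.54820192]
 [  0.         569.99144771 234.94424507]
 [  0.           0.           1.        ]] -0.11348917466557222
0.1 [-3.08613389e+00 -5.80432735e-01  4.40477129e-04] 87.58084823098513 [-0.18349519 -0.1495326   0.06514081]
```

View pics/s1.png

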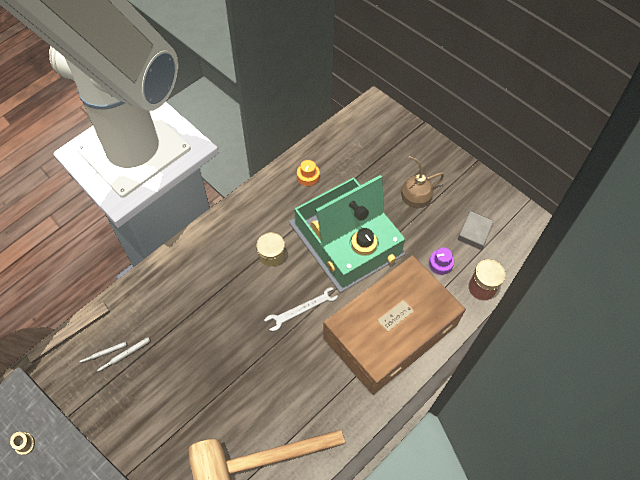

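View pics/t1.png

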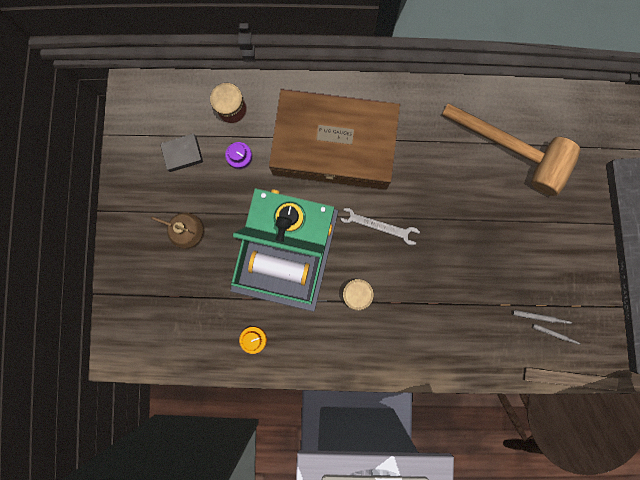

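The pictures show the green tank at scene (350,235) / top (285,245), lid near upright. Three things are shaped like the cap: the black-knobbed one on the neck (scene 366,238; top 289,215), an orange one (scene 308,172; top 252,340) and a purple one (scene 442,261; top 238,155). The black one in the tank's well fits the description. I'll confirm it in a crop and measure it.

Run:
```python
from h import *
for n in("top","scene"):
    z=np.load(n+'.npz');im,d=z['im'],z['d'];P=pts(d,ctrl.camera_params(n))
    hsv=cv2.cvtColor(im,cv2.COLOR_RGB2HSV)
    g=(hsv[...,0]>60)&(hsv[...,0]<90)&(hsv[...,1]>90)&(d>0)&(P[...,2]>20)&(np.abs(P[...,0]-500)<250)&(P[...,1]<350)&(P[...,1]>-50)
    Z=P[...,2]
    deck=g&(abs(Z-70)<6)
    lab,L,S,C=cv2.connectedComponentsWithStats(deck.astype(np.uint8))
    print(n,[(S[i],C[i].round()) for i in range(1,lab) if S[i,4]>100])
    Q=P[deck];print(len(Q),np.median(Q,0))
    c=np.ascontiguousarray(Q[:,:2].astype(np.float32));r=cv2.minAreaRect(c);print(r,cv2.boxPoints(r))
    # lid pts
    l=g&(Z>90);Q=P[l];print('lid',len(Q),Q.min(0),Q.max(0))
    m=Q.mean(0);u,s,vt=np.linalg.svd(Q-m,full_matrices=False);print(m,s/np.sqrt(len(Q)),vt)
    # cap: black knob & brass
    u0,v0=((289,215) if n=="top" else (366,238))
    w=np.zeros_like(g);w[v0-25:v0+25,u0-25:u0+25]=1
    k=w&(im.max(2)<70)&(Z>85)&(Z<115);Q=P[k];print('knob',len(Q),Q.mean(0),np.percentile(Z[k],[5,50,95]))
    y=w&(hsv[...,0]>15)&(hsv[...,0]<32)&(hsv[...,1]>120);Q=P[y];print('brass',len(Q),Q.mean(0),cv2.minEnclosingCircle(np.ascontiguousarray(Q[:,:2].astype(np.float32))),np.median(Q[:,2]))
crops=[]
for n,(u,v) in(("top",(285,240)),("scene",(355,225))):
    im=np.load(n+'.npz')['im'];crops.append(cv2.resize(im[v-60:v+60,u-60:u+60],(400,400),interpolation=3))
cv2.imwrite('pics/c1.png',np.hstack(crops)[...,::-1])
```

```text
top [(array([ 245,  189,   89,   56, 2296], dtype=int32), array([290., 216.])), (array([231, 239,  92,  65, 411], dtype=int32), array([274., 280.]))]
2709 [613.24006107 186.08615644  68.91083927]
((564.2628173828125, 196.74810791015625), (160.30584716796875, 194.41224670410156), 78.30826568603516) [[452.83084 137.95663]
 [643.2094   98.55975]
 [675.6948  255.53958]
 [485.31622 294.93646]]
lid 835 [538.70003124 116.74416361  90.30859868] [606.88485189 275.3510705  182.36774455]
[564.33561838 196.71572095 155.32562803] [46.09846652 28.45009086  2.74118338] [[ 0.20187138  0.97926681  0.01686604]
 [ 0.2679525  -0.03865723 -0.96265626]
 [-0.94204533  0.19885205 -0.27020078]]
knob 224 [612.57614682 186.52303017 101.19301806] [ 92.19086679 101.65197752 108.3546915 ]
brass 272 [625.83104788 182.26679285  79.90735197] ((581.261962890625, 164.6480712890625), 117.98975372314453) 76.6162438445831
scene [(array([295, 178,  65,  63, 152], dtype=int32), array([321., 204.]))]
372 [587.15665841 176.66683887  69.2806227 ]
((564.016845703125, 194.32260131835938), (161.32275390625, 196.80465698242188), 78.72382354736328) [[451.74167 134.45973]
 [644.7472   95.97688]
 [676.292   254.18547]
 [483.2865  292.66833]]
lid 165 [535.87870941 114.56654318 101.54310976] [594.32211391 273.72629788 182.01342992]
[561.13928354 204.00722099 170.22117812] [53.50119386 18.61737545  2.64659014] [[-0.23757818 -0.96719774  0.08991742]
 [-0.23784641  0.14767287  0.96001136]
 [-0.94179918  0.20669121 -0.26512836]]
knob 105 [625.28270099 176.77514318  97.38736587] [ 87.0031146   98.35741206 104.1080509 ]
brass 136 [632.87391216 174.64555659  70.87217294] ((637.6849365234375, 189.86428833007812), 45.91965866088867) 73.14419331349325
```

View pics/c1.png

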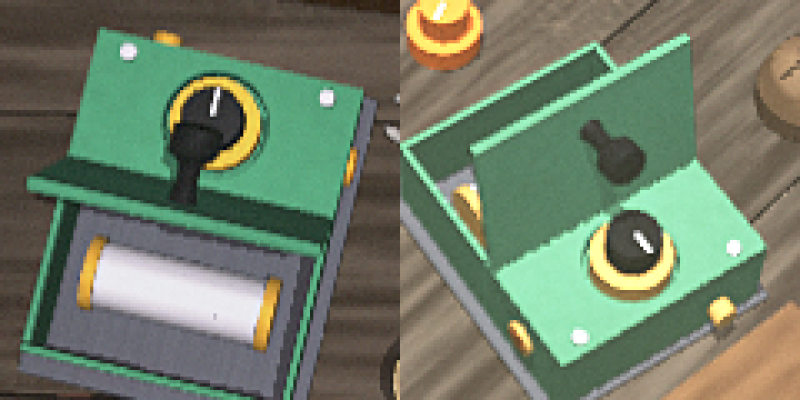

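The crop confirms it: black ribbed knob with a white pointer on a brass skirt, sitting in the green deck's well. The tank rectangle fits at 195x160 mm, with origin near (576,193), yaw about -0.204 rad, lid about 1.3 rad and cap axis near (620.5,184). I'll raise and turn the tool, then travel to a point behind the lid.

arm_command(rows=[0, 0, -0.2, 0, 0, -0.75, -1, 0, 0, -0.2, 0, 0, -0.75, -1, 0, 0, -0.2, 0, 0, -0.75, -1, 0, 0, -0.2, 0, 0, -0.75, -1, 0, 0, -0.2, 0, 0, -0.75, -1])

```text
t: 0.6
ee_pos: [227.0, -582.0, 261.6]
orientation: [-2.755, -1.509, -0.0]
ft_force: [0.7, 0.5, 0.5]
width: 51.2
grasp_force: 0.0
```

arm_command(rows=[0, 0, -0.1167, 0, 0, 0, -1, 0, 0, -0.1167, 0, 0, 0, -1, 0, 0, -0.1167, 0, 0, 0, -1, 0, 0, -0.1167, 0, 0, 0, -1])

```text
t: 1.0
ee_pos: [227.0, -582.1, 261.4]
orientation: [-2.438, -1.98, -0.0]
ft_force: [0.4, -0.2, 0.8]
width: 19.2
grasp_force: 0.0
```

arm_command(rows=[0, 0, 0, 0.98, 0.28, 0, -1, 0, 0, 0, 0.98, 0.28, 0, -1, 0, 0, 0, 0.98, 0.28, 0, -1])

```text
t: 1.3
ee_pos: [266.0, -507.0, 261.6]
orientation: [-2.436, -1.981, -0.002]
ft_force: [-0.7, -0.3, -0.2]
width: 0.6
grasp_force: 0.0
```

arm_command(rows=[0, 0, 0, 0.98, 0.28, 0, -1, 0, 0, 0, 0.98, 0.28, 0, -1, 0, 0, 0, 0.98, 0.28, 0, -1])

```text
t: 1.6
ee_pos: [303.6, -435.6, 261.8]
orientation: [-2.436, -1.982, -0.001]
ft_force: [-0.7, -0.2, -0.0]
width: 0.5
grasp_force: 0.0
```

Run:
```python
from h import *
for n,boxes in(("top",{'box':(290,380,110,165),'can':(170,200,215,245),'tin':(350,368,285,305),'handle':(275,295,222,240)}),):
    z=np.load(n+'.npz');P=pts(z['d'],ctrl.camera_params(n))
    for k,(a,b,c,e) in boxes.items():
        Q=P[c:e,a:b].reshape(-1,3);print(k,Q.min(0).round(),np.median(Q,0).round(),Q.max(0).round())
```

```text
box [478.  12.  78.] [778. 100.  85.] [ 836.  189. 1171.]
can [478. 108.  -5.] [590. 393.  45.] [ 629.  441. 1171.]
tin [454.  28.  43.] [473.  45.  49.] [492.  62.  55.]
handle [478. 108.  49.] [589. 189. 130.] [ 612.  214. 1171.]
```

arm_command(rows=[0, 0, 0, 0.98, 0.28, 0, -1, 0, 0, 0, 0.98, 0.28, 0, -1, 0, 0, 0, 0.98, 0.28, 0, -1])

```text
t: 1.9
ee_pos: [341.3, -364.2, 261.9]
orientation: [-2.436, -1.983, -0.0]
ft_force: [0.0, -0.3, -0.5]
width: 0.5
grasp_force: 0.0
```

arm_command(rows=[0, 0, 0, 0.98, 0.28, 0, -1, 0, 0, 0, 0.98, 0.28, 0, -1, 0, 0, 0, 0.98, 0.28, 0, -1])

```text
t: 2.2
ee_pos: [379.3, -292.5, 262.0]
orientation: [2.436, 1.984, 0.0]
ft_force: [0.0, -0.6, 0.7]
width: 0.4
grasp_force: 0.0
```

arm_command(rows=[0, 0, 0, 0.98, 0.28, 0, -1, 0, 0, 0, 0.98, 0.28, 0, -1, 0, 0, 0, 0.98, 0.28, 0, -1])

```text
t: 2.5
ee_pos: [417.4, -220.7, 262.0]
orientation: [2.435, 1.984, 0.001]
ft_force: [0.2, -1.3, 0.2]
width: 0.3
grasp_force: 0.0
```

arm_command(rows=[0, 0, 0, 0.98, 0.28, 0, -1, 0, 0, 0, 0.98, 0.28, 0, -1, 0, 0, 0, 0.98, 0.28, 0, -1])

```text
t: 2.8
ee_pos: [455.5, -148.7, 262.0]
orientation: [2.435, 1.984, 0.001]
ft_force: [-0.7, -0.1, 1.3]
width: 0.3
grasp_force: 0.0
```

arm_command(rows=[0, 0, 0, 0.98, 0.28, 0, -1, 0, 0, 0, 0.98, 0.28, 0, -1, 0, 0, 0, 0.98, 0.28, 0, -1])

```text
t: 3.1
ee_pos: [493.5, -76.5, 261.9]
orientation: [2.435, 1.984, 0.001]
ft_force: [0.5, -0.8, -0.1]
width: 0.4
grasp_force: 0.0
```

arm_command(rows=[0, 0, 0, 0.98, 0.28, 0, -1, 0, 0, 0, 0.98, 0.28, 0, -1, 0, 0, 0, 0.98, 0.28, 0, -1])

```text
t: 3.4
ee_pos: [531.4, -4.4, 261.8]
orientation: [2.435, 1.984, 0.001]
ft_force: [-0.4, 0.0, 1.1]
width: 0.0
grasp_force: 0.0
```

arm_command(rows=[0, 0, 0, 0.98, 0.28, 0, -1, 0, 0, 0, 0.98, 0.28, 0, -1, 0, 0, 0, 0.98, 0.28, 0, -1])

```text
t: 3.7
ee_pos: [569.1, 67.8, 261.7]
orientation: [2.435, 1.984, 0.001]
ft_force: [-0.5, -0.4, -0.5]
width: 0.5
grasp_force: 0.0
```

arm_command(rows=[0, 0, 0, 0.98, 0.28, 0, -1, 0, 0, 0, 0.98, 0.28, 0, -1, 0, 0, 0, 0.98, 0.28, 0, -1, 0, 0, 0, 0.98, 0.28, 0, -1])

```text
t: 4.1
ee_pos: [605.0, 137.8, 261.4]
orientation: [2.436, 1.983, -0.003]
ft_force: [-0.5, -1.0, -0.4]
width: 0.6
grasp_force: 0.0
```

arm_command(rows=[0, 0, 0, 0, 0, 0.6, -1, 0, 0, 0, 0, 0, 0.6, -1])

```text
t: 4.3
ee_pos: [601.1, 136.7, 209.0]
orientation: [-2.435, -1.979, 0.015]
ft_force: [-0.1, 0.8, -1.3]
width: 0.6
grasp_force: 0.0
```

arm_command(rows=[0, 0, 0, 0, 0, 0.6, -1, 0, 0, 0, 0, 0, 0.6, -1, 0, 0, 0, 0, 0, 0.6, -1])

```text
t: 4.6
ee_pos: [604.9, 138.9, 166.8]
orientation: [-2.437, -1.982, 0.003]
ft_force: [0.5, -0.3, 0.4]
width: 0.5
grasp_force: 0.0
```

arm_command(rows=[0, 0, 0, 0, -0.2, 0, -1, 0, 0, 0, 0, -0.35, 0, -1, 0, 0, 0, 0, -0.45, 0, -1, 0, 0, 0, 0, -0.45, 0, -1])

```text
t: 5.0
ee_pos: [569.6, 147.6, 167.3]
orientation: [2.435, 1.984, 0.002]
ft_force: [0.5, 0.4, -0.3]
width: 0.5
grasp_force: 0.0
```

arm_command(rows=[0, 0, 0, 0, -0.11, 0.03, -1, 0, 0, 0, 0, -0.22, 0.05, -1, 0, 0, 0, 0, -0.31, 0.085, -1, 0, 0, 0, 0, -0.4, 0.12, -1])

```text
t: 5.4
ee_pos: [538.7, 153.9, 157.1]
orientation: [2.435, 1.983, 0.001]
ft_force: [-3.5, -3.7, 18.4]
width: 0.4
grasp_force: 8.9
```

Run:
```python
from h import *
o=ctrl.get_obs();print(o["ft_force"],o["ee_pos"],o["moment"])
cr=[]
for n,(u,v) in(("top",(280,240)),("scene",(350,215))):
    im,d,p=grab(n);cr.append(cv2.resize(im[v-75:v+75,u-75:u+75],(400,400),interpolation=3))
cv2.imwrite('pics/c2.png',np.hstack(cr)[...,::-1])
```

```text
[-3.4991472  -3.72605053 18.35343747] [538.68946321 153.90417794 157.10044459] [-0.61483434  0.42256449 -0.03894252]
```

View pics/c2.png

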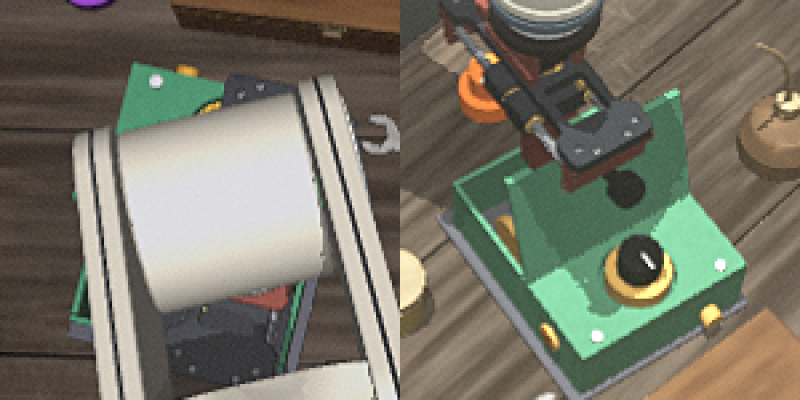

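The crop shows the brown fingers at about (535,150) and (590,165) over the lid's near half, and the lid still looks steep. I'll check its angle from depth before pushing on.

Run:
```python
from h import *
e=np.array([[.979,-.203],[.203,.979]])
z=np.load('scene.npz');im,d=z['im'],z['d'];P=pts(d,ctrl.camera_params('scene'))
T=np.dstack([(P[...,:2]-[576.4,193.2])@e.T,P[...,2]])
hsv=cv2.cvtColor(im,cv2.COLOR_RGB2HSV)
g=(hsv[...,0]>60)&(hsv[...,0]<90)&(hsv[...,1]>80)&(T[...,2]>82)&(abs(T[...,0])<120)&(abs(T[...,1])<90)
Q=T[g];print(len(Q),Q.min(0),Q.max(0))
for lo in range(85,200,15):
    q=Q[(Q[:,2]>=lo)&(Q[:,2]<lo+15)]
    if len(q):print(lo,len(q),np.percentile(q[:,0],[10,50,90]).round(1))
b=(im[...,0]>im[...,1]*1.6)&(im[...,0]<140)&(T[...,2]>100)&(abs(T[...,0])<120)&(abs(T[...,1])<90)
lab,L,S,C=cv2.connectedComponentsWithStats(b.astype(np.uint8))
for i in range(1,lab):
    if S[i,4]>15:print('brown',C[i],T[L==i].min(0).round(),T[L==i].max(0).round())
```

```text
1097 [-31.98523629 -82.12250231  82.00741247] [ 21.44292906  79.26520025 272.06753893]
85 201 [-1.2  1.3  4.2]
100 155 [-5.7 -3.  -0.2]
115 208 [-10.2  -7.5  -4.6]
130 180 [-14.1 -11.3  -9.4]
145 104 [-18.8 -16.4 -13.7]
160 148 [-26.5 -21.3 -18.6]
175 61 [-29.  -24.5 -21.9]
```

Run:
```python
from h import *
e=np.array([[.979,-.203],[.203,.979]])
z=np.load('scene.npz');im,d=z['im'],z['d'];P=pts(d,ctrl.camera_params('scene'))
T=np.dstack([(P[...,:2]-[576.4,193.2])@e.T,P[...,2]])
for v in range(182,216,3):
    print(v,[(u,tuple(T[v,u].round().astype(int)),tuple(im[v,u])) for u in (326,333,342,350,360)])
cv2.imwrite('pics/c3.png',cv2.resize(im[150:240,295:405],(770,600),interpolation=3)[...,::-1].clip(0,170)*1.5)
```

```text
182 [(326, (np.int64(-6), np.int64(-68), np.int64(280)), (np.uint8(56), np.uint8(54), np.uint8(54))), (333, (np.int64(14), np.int64(-67), np.int64(303)), (np.uint8(64), np.uint8(65), np.uint8(64))), (342, (np.int64(-152), np.int64(80), np.int64(-2)), (np.uint8(128), np.uint8(113), np.uint8(97))), (350, (np.int64(28), np.int64(-39), np.int64(298)), (np.uint8(65), np.uint8(64), np.uint8(66))), (360, (np.int64(40), np.int64(-26), np.int64(303)), (np.uint8(93), np.uint8(95), np.uint8(98)))]
185 [(326, (np.int64(-4), np.int64(-70), np.int64(275)), (np.uint8(106), np.uint8(100), np.uint8(89))), (333, (np.int64(16), np.int64(-69), np.int64(297)), (np.uint8(59), np.uint8(61), np.uint8(60))), (342, (np.int64(-106), np.int64(45), np.int64(67)), (np.uint8(71), np.uint8(93), np.uint8(75))), (350, (np.int64(36), np.int64(-45), np.int64(302)), (np.uint8(62), np.uint8(65), np.uint8(63))), (360, (np.int64(45), np.int64(-29), np.int64(301)), (np.uint8(93), np.uint8(95), np.uint8(96)))]
188 [(326, (np.int64(1), np.int64(-73), np.int64(273)), (np.uint8(104), np.uint8(106), np.uint8(107))), (333, (np.in
[... 4233 characters left out ...]
p.int64(26), np.int64(-5), np.int64(168)), (np.uint8(50), np.uint8(53), np.uint8(47)))]
215 [(326, (np.int64(-16), np.int64(-59), np.int64(146)), (np.uint8(72), np.uint8(106), np.uint8(81))), (333, (np.int64(-12), np.int64(-44), np.int64(140)), (np.uint8(68), np.uint8(104), np.uint8(79))), (342, (np.int64(-10), np.int64(-23), np.int64(124)), (np.uint8(74), np.uint8(108), np.uint8(83))), (350, (np.int64(-5), np.int64(-5), np.int64(116)), (np.uint8(73), np.uint8(109), np.uint8(85))), (360, (np.int64(25), np.int64(-4), np.int64(155)), (np.uint8(48), np.uint8(49), np.uint8(40)))][ WARN:0@0.417] global loadsave.cpp:1063 imwrite_ Unsupported depth image for selected encoder is fallbacked to CV_8U.
```

View pics/c3.png

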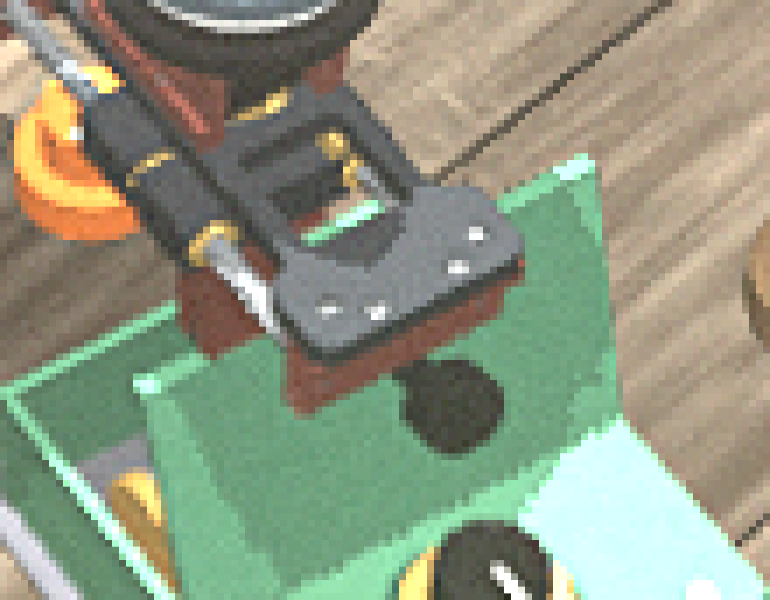

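The tool reads 18 N along the lid's own direction. The lid hasn't moved, so the fingers are jammed on its free edge instead of pushing its face. I'll back straight up and look.

arm_command(rows=[0, 0, 0, 0, 0, -0.1, -1, 0, 0, 0, 0, 0, -0.2, -1, 0, 0, 0, 0, 0, -0.3, -1])

```text
t: 5.8
ee_pos: [538.7, 153.9, 180.8]
orientation: [-2.436, -1.984, -0.0]
ft_force: [0.6, -0.1, 0.4]
width: 0.5
grasp_force: 0.0
```

arm_command(rows=[0, 0, 0, 0, 0, -0.3, -1, 0, 0, 0, 0, 0, -0.55, -1, 0, 0, 0, 0, 0, -0.55, -1])

```text
t: 6.1
ee_pos: [540.6, 154.3, 227.3]
orientation: [2.434, 1.982, 0.008]
ft_force: [0.4, 0.5, 0.7]
width: 0.1
grasp_force: 0.0
```

```bash
cat >> h.py <<'E'
def tank(n):
    im,d,p=grab(n);P=pts(d,p);e=np.array([[.979,-.203],[.203,.979]])
    return im,np.dstack([(P[...,:2]-[576.4,193.2])@e.T,P[...,2]])
def lid(n="scene"):
    im,T=tank(n);hsv=cv2.cvtColor(im,cv2.COLOR_RGB2HSV)
    g=(hsv[...,0]>60)&(hsv[...,0]<90)&(hsv[...,1]>80)&(T[...,2]>74)&(T[...,2]<200)&(T[...,0]>-125)&(T[...,0]<5)&(abs(T[...,1])<85)
    Q=T[g]
    for lo in range(75,195,15):
        q=Q[(Q[:,2]>=lo)&(Q[:,2]<lo+15)]
        if len(q):print(lo,len(q),np.percentile(q[:,0],[10,50,90]).round(1))
    return im,T
E
python3 - <<'E'
from h import *
im,T=lid()
o=ctrl.get_obs();print(o["ft_force"],o["ee_pos"],o["t"])
cv2.imwrite('pics/c4.png',cv2.resize(im[120:270,265:465],(800,600),interpolation=3)[...,::-1])
E
```

```text
75 159 [1.2 3.2 4.7]
90 243 [-2.6  0.2  3.2]
105 228 [-6.8 -4.2 -1.6]
120 258 [-11.9  -8.9  -5.8]
135 251 [-15.9 -13.2 -10.8]
150 254 [-20.5 -17.8 -14.7]
165 375 [-28.1 -23.3 -19.6]
180 9 [-25.5 -23.7 -21.4]
[-0.02618389  0.48377993  0.03801747] [539.65096467 154.07172614 225.64727386] 6.15
```

View pics/c4.png

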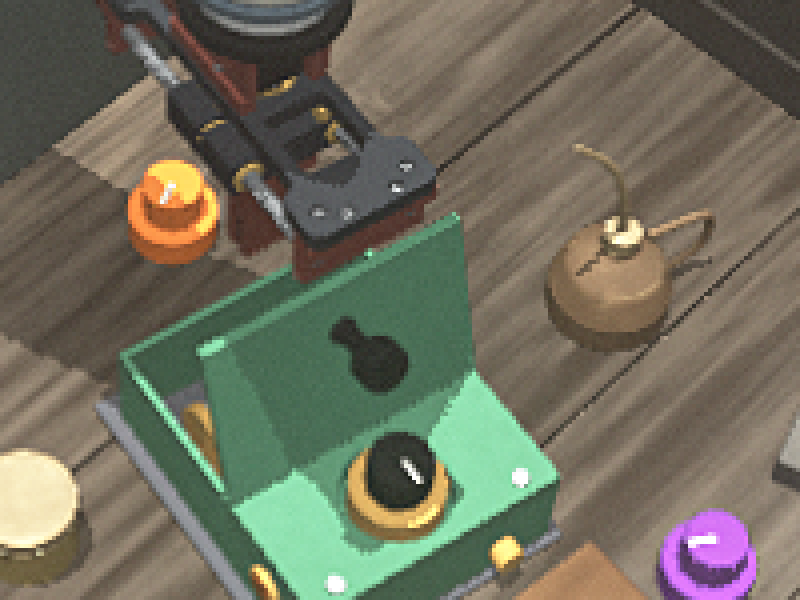

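Run:
```python
from h import *
p=ctrl.camera_params('scene');d=np.load('scene.npz')['d'];im=np.load('scene.npz')['im'];P=pts(d,p);e=np.array([[.979,-.203],[.203,.979]])
T=np.dstack([(P[...,:2]-[576.4,193.2])@e.T,P[...,2]])
for v in range(168,190,2):print(v,[tuple(int(x) for x in T[v,u].round()) for u in (324,327,330,333)],im[v,327])
# where should the tip project?
o=ctrl.get_obs();K=p["camera_matrix"];W=np.array(p["world_to_cam"]);R=cv2.Rodrigues(np.array(o["orientation"]))[0]
for dz in(-60,0,19):
    for dy in(-13.5,13.5):
        w=o["ee_pos"]+R@[0,dy,dz];c=W[:3,:3]@w+W[:3,3]
        print(dz,dy,cv2.projectPoints(c[None],np.zeros(3),np.zeros(3),np.array(K),np.array([p["k1"],0,0,0,0.]))[0].ravel().round(1))
```

```text
168 [(-1, -77, 335), (5, -75, 340), (11, -72, 344), (-18, -45, 293)] [63 42 36]
170 [(-30, -57, 281), (-19, -58, 295), (13, -74, 342), (18, -71, 346)] [78 56 46]
172 [(-30, -57, 276), (-19, -58, 289), (-18, -51, 285), (21, -73, 344)] [78 57 47]
174 [(-31, -56, 267), (-20, -57, 281), (-19, -51, 278), (24, -75, 343)] [85 58 49]
176 [(-29, -58, 265), (-19, -57, 275), (-20, -50, 270), (-19, -44, 266)] [83 56 48]
178 [(-29, -57, 258), (-19, -57, 269), (-19, -50, 264), (-20, -43, 258)] [77 51 45]
180 [(-27, -59, 255), (-18, -58, 264), (-19, -50, 258), (-19, -43, 253)] [82 55 45]
182 [(-175, 44, -2), (-20, -57, 255), (-19, -50, 251), (-163, 62, -1)] [76 43 34]
184 [(-171, 41, -2), (-166, 46, -1), (-162, 52, 0), (-157, 58, 1)] [106  91  77]
186 [(-166, 37, -2), (-158, 41, 4), (-155, 48, 2), (-154, 56, -3)] [127 113  98]
188 [(-163, 35, -5), (-156, 40, -1), (-153, 46, -1), (-108, 23, 69)] [86 77 64]
-60 -13.5 [325.6 162. ]
-60 13.5 [333.7 171.7]
0 -13.5 [325.2 180.8]
0 13.5 [332.8 190.4]
19 -13.5 [325.  186.5]
19 13.5 [332.6 195.9]
```

Run:
```python
from h import *
print(ctrl.finger_overhang,[a for a in dir(ctrl) if a[0]!='_'])
z=np.load('scene.npz');im,d=z['im'],z['d'];p=ctrl.camera_params('scene');P=pts(d,p);e=np.array([[.979,-.203],[.203,.979]])
T=np.dstack([(P[...,:2]-[576.4,193.2])@e.T,P[...,2]])
print('bench z',np.median(T[330:350,400:440,2][d[330:350,400:440]>0]),np.median(T[205:215,300:306,2]))
for v in range(150,168,3):print(v,[tuple(int(x) for x in T[v,u].round()) for u in (318,322,326,330,345,360)])
```

```text
19.0 ['Unreachable', 'camera_params', 'close_job', 'finger_overhang', 'get_image', 'get_obs']
bench z 84.36811407332323 55.279462438494534
150 [(-29, -72, 353), (-18, -71, 363), (-8, -69, 372), (-7, -62, 369), (-3, -32, 353), (-206, 171, 3)]
153 [(-22, -76, 353), (-19, -70, 352), (-5, -71, 368), (-1, -66, 369), (-4, -31, 342), (-200, 167, 0)]
156 [(-16, -80, 354), (-16, -72, 349), (-11, -67, 352), (3, -68, 367), (-2, -32, 336), (36, -29, 375)]
159 [(-17, -80, 345), (-8, -77, 352), (-5, -71, 351), (6, -70, 362), (-204, 125, 1), (38, -30, 370)]
162 [(-14, -81, 340), (-3, -80, 352), (-2, -73, 348), (-2, -64, 342), (31, -56, 372), (45, -35, 373)]
165 [(-223, 57, 4), (-1, -82, 347), (1, -74, 343), (5, -69, 345), (35, -59, 371), (50, -38, 372)]
```

The camera puts the closed fingertips about 26 mm above the reported TCP, not 19 mm below it, and that matches the contact height (157+26=183, the lid edge). I'll allow for this 45 mm offset. Next: back off behind the lid, go lower, and sweep again.

arm_command(rows=[0, 0, 0, 0, 0.83, 0, -1, 0, 0, 0, 0, 0.83, 0, -1, 0, 0, 0, 0, 0.83, 0, -1])

```text
t: 6.45
ee_pos: [604.9, 139.7, 222.8]
orientation: [-2.437, -1.982, 0.001]
ft_force: [-0.6, -0.3, -0.1]
width: 0.4
grasp_force: 0.0
```

arm_command(rows=[0, 0, 0, 0, 0, 0.3, -1, 0, 0, 0, 0, 0, 0.66, -1, 0, 0, 0, 0, 0, 0.66, -1])

```text
t: 6.75
ee_pos: [599.4, 139.8, 167.0]
orientation: [-2.433, -1.981, 0.013]
ft_force: [-0.3, 0.7, 0.5]
width: 0.4
grasp_force: 0.0
```

arm_command(rows=[0, 0, 0, 0, 0, 0.3, -1, 0, 0, 0, 0, 0, 0.66, -1, 0, 0, 0, 0, 0, 0.66, -1])

```text
t: 7.05
ee_pos: [600.7, 140.1, 116.1]
orientation: [-2.434, -1.982, 0.009]
ft_force: [-0.6, 0.1, 0.1]
width: 0.7
grasp_force: 0.0
```

arm_command(rows=[0, 0, 0, 0, -0.15, 0, -1, 0, 0, 0, 0, -0.3, 0, -1, 0, 0, 0, 0, -0.44, 0, -1, 0, 0, 0, 0, -0.5, 0, -1, 0, 0, 0, 0, -0.55, 0, -1])

```text
t: 7.55
ee_pos: [560.8, 149.6, 119.7]
orientation: [2.435, 1.984, 0.003]
ft_force: [2.4, -0.7, -0.3]
width: 0.2
grasp_force: 0.7
```

arm_command(rows=[0, 0, 0, 0, -0.06, 0.025, -1, 0, 0, 0, 0, -0.11, 0.045, -1, 0, 0, 0, 0, -0.17, 0.065, -1, 0, 0, 0, 0, -0.23, 0.085, -1, 0, 0, 0, 0, -0.29, 0.11, -1])

```text
t: 8.05
ee_pos: [537.5, 154.0, 109.5]
orientation: [-2.436, -1.983, 0.0]
ft_force: [0.5, -0.4, -0.2]
width: 0.6
grasp_force: 0.6
```

arm_command(rows=[0, 0, 0, 0, -0.055, 0.035, -1, 0, 0, 0, 0, -0.11, 0.075, -1, 0, 0, 0, 0, -0.165, 0.115, -1, 0, 0, 0, 0, -0.24, 0.185, -1, 0, 0, 0, 0, -0.31, 0.255, -1])

```text
t: 8.55
ee_pos: [513.1, 159.1, 89.0]
orientation: [-2.436, -1.984, 0.0]
ft_force: [1.8, -0.4, 0.9]
width: 0.5
grasp_force: 0.5
```

arm_command(rows=[0, 0, 0, 0, -0.06, 0.08, -1, 0, 0, 0, 0, -0.12, 0.16, -1, 0, 0, 0, 0, -0.15, 0.23, -1, 0, 0, 0, 0, -0.18, 0.31, -1, 0, 0, 0, 0, -0.2, 0.38, -1])

```text
t: 9.05
ee_pos: [497.7, 162.3, 58.5]
orientation: [-2.436, -1.984, 0.0]
ft_force: [0.7, -0.1, 0.6]
width: 0.5
grasp_force: 0.4
```

arm_command(rows=[0, 0, 0, 0, 0, 0.05, -1, 0, 0, 0, 0, 0, 0.09, -1, 0, 0, 0, 0, 0, 0.09, -1])

```text
t: 9.35
ee_pos: [497.7, 162.4, 57.0]
orientation: [-2.436, -1.983, 0.001]
ft_force: [-20.2, -5.3, 69.3]
width: 0.6
grasp_force: 34.4
```

arm_command(rows=[0, 0, 0, 0, 0, -0.1, -1])

```text
t: 9.45
ee_pos: [498.2, 162.4, 61.8]
orientation: [2.436, 1.983, 0.002]
ft_force: [-0.2, 0.2, -0.7]
width: 0.5
grasp_force: 0.0
```

arm_command(rows=[0, 0, 0, 0.2, 0, -0.9, -1, 0, 0, 0, 0.2, 0, -0.9, -1, 0, 0, 0, 0.2, 0, -0.9, -1])

```text
t: 9.75
ee_pos: [503.6, 179.2, 135.0]
orientation: [2.434, 1.983, 0.01]
ft_force: [0.1, 0.3, 0.1]
width: 0.0
grasp_force: 0.0
```

Run:
```python
from h import *
im,T=tank("scene")
hsv=cv2.cvtColor(im,cv2.COLOR_RGB2HSV)
g=(hsv[...,0]>60)&(hsv[...,0]<90)&(hsv[...,1]>80)&(abs(T[...,1])<82)
for a in range(-120,90,15):
    q=T[g&(T[...,0]>=a)&(T[...,0]<a+15)&(T[...,2]>50)&(T[...,2]<200)]
    if len(q)>5:print(a,len(q),np.percentile(q[:,2],[10,50,90]).round(1))
print(ctrl.get_obs()["ee_pos"],ctrl.get_obs()["ft_force"])
cv2.imwrite('pics/c5.png',cv2.resize(im[120:270,265:465],(800,600),interpolation=3)[...,::-1])
```

```text
-120 45 [73.7 76.8 79.5]
-105 203 [74.7 77.8 80.8]
-90 208 [74.8 77.5 81. ]
-75 420 [75.  77.8 80.6]
-60 411 [74.7 77.8 80.5]
-45 434 [75.  77.6 80.6]
-30 418 [74.9 77.7 80.7]
-15 495 [70.8 77.3 80.3]
0 420 [66.4 69.3 72.5]
15 331 [66.2 69.4 72. ]
30 276 [65.9 68.9 71.8]
45 296 [66.  68.8 71.9]
60 315 [66.3 69.3 72.1]
75 306 [66.1 69.  71.8]
[502.17314796 178.46118604 133.0109854 ] [ 0.42479653  0.12349816 -0.51425018]
```

View pics/c5.png

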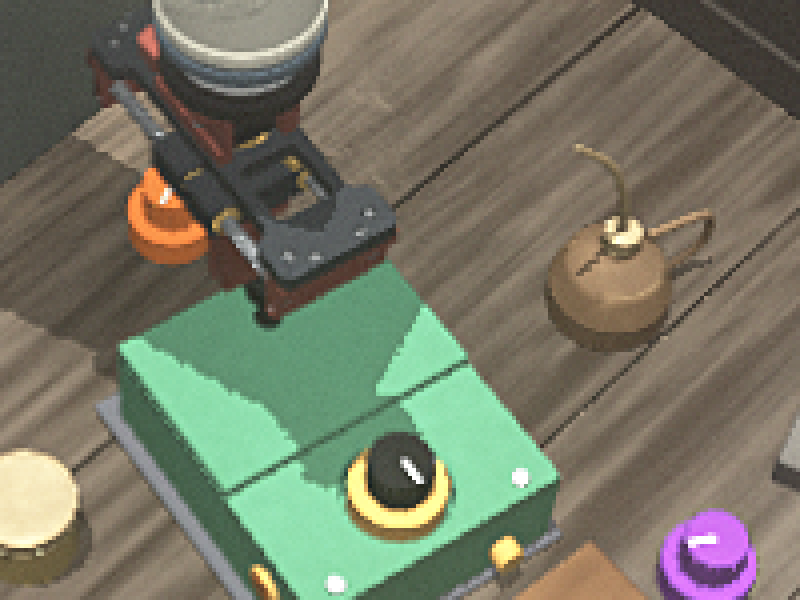

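The lid lies flat: its top measures 77.7 mm along its whole length, as it should. The tip offset now reads about +21 mm from both contacts. Next I'll go above the cap with the gripper partly open and check the tips there.

arm_command(rows=[0, 0, 0, 0, 0, -0.5, 0.36, 0, 0, 0, 0, 0, -0.5, 0.36])

```text
t: 10.0
ee_pos: [502.7, 178.3, 173.7]
orientation: [2.435, 1.983, 0.005]
ft_force: [-0.3, 0.8, -1.0]
width: 13.1
grasp_force: 0.0
```

arm_command(rows=[0, 0, 0, 0.18, 0.72, 0, 0.36, 0, 0, 0, 0.18, 0.72, 0, 0.36, 0, 0, 0, 0.18, 0.72, 0, 0.36])

```text
t: 10.3
ee_pos: [560.8, 179.9, 169.8]
orientation: [-2.436, -1.982, 0.003]
ft_force: [0.1, -0.1, -1.3]
width: 37.3
grasp_force: 0.0
```

arm_command(rows=[0, 0, 0, 0.18, 0.72, 0, 0.36, 0, 0, 0, 0.18, 0.72, 0, 0.36, 0, 0, 0, 0.18, 0.72, 0, 0.36, 0, 0, 0, 0.18, 0.72, 0, 0.36])

```text
t: 10.7
ee_pos: [617.9, 182.5, 170.7]
orientation: [-2.435, -1.983, 0.004]
ft_force: [0.0, 0.2, -0.3]
width: 59.5
grasp_force: 0.0
```

Run:
```python
from h import *
im,T=tank("scene")
o=ctrl.get_obs();w=np.array(o["ee_pos"]);e=np.array([[.979,-.203],[.203,.979]])
print(w,e@(w[:2]-[576.4,193.2]),o["width"],o["orientation"])
b=(im[...,0]>im[...,1]*1.3)&(im[...,0]<120)&(im[...,0]>55)&(abs(T[...,0]-45)<60)&(abs(T[...,1])<20)&(T[...,2]>150)&(T[...,2]<300)
lab,L,S,C=cv2.connectedComponentsWithStats(b.astype(np.uint8))
for i in range(1,lab):
    if S[i,4]>10:print(S[i],np.percentile(T[L==i],[2,50,98],axis=0).round())
# knob centre and pointer
k=(im.max(2)<75)&(abs(T[...,0]-45)<25)&(abs(T[...,1])<25)&(abs(T[...,2]-102)<6);print('knob top',k.sum(),T[k].mean(0),T[k].min(0),T[k].max(0))
h=(im.min(2)>150)&(abs(T[...,0]-45)<25)&(abs(T[...,1])<25)&(abs(T[...,2]-102)<8)
q=T[h][:,:2];print('ptr',len(q),q.mean(0));print(np.linalg.svd(q-q.mean(0))[2][0])
cv2.imwrite('pics/c6.png',cv2.resize(im[130:280,300:500],(800,600),interpolation=3)[...,::-1])
```

```text
[617.89828347 182.59951008 171.09489399] [42.77871897 -1.95372808] 59.96407692913277 [-2.43514276 -1.98314824  0.00342893]
[354 178   6   6  15] [[  9. -16. 249.]
 [ 11.  -9. 263.]
 [ 12.  -3. 274.]]
[352 184   3  17  33] [[  4. -16. 200.]
 [  9. -15. 225.]
 [ 11. -13. 246.]]
[372 214   8  12  59] [[ 77. -16. 198.]
 [ 80. -13. 215.]
 [ 84.  -3. 243.]]
knob top 191 [ 46.3368685   -2.53108097 101.66458441] [ 27.60061039 -19.94177093  96.0628845 ] [ 64.57107407  15.55347972 107.66556637]
ptr 10 [54.17304109 -0.80854632]
[ 0.9926793  -0.12078004]
```

View pics/c6.png

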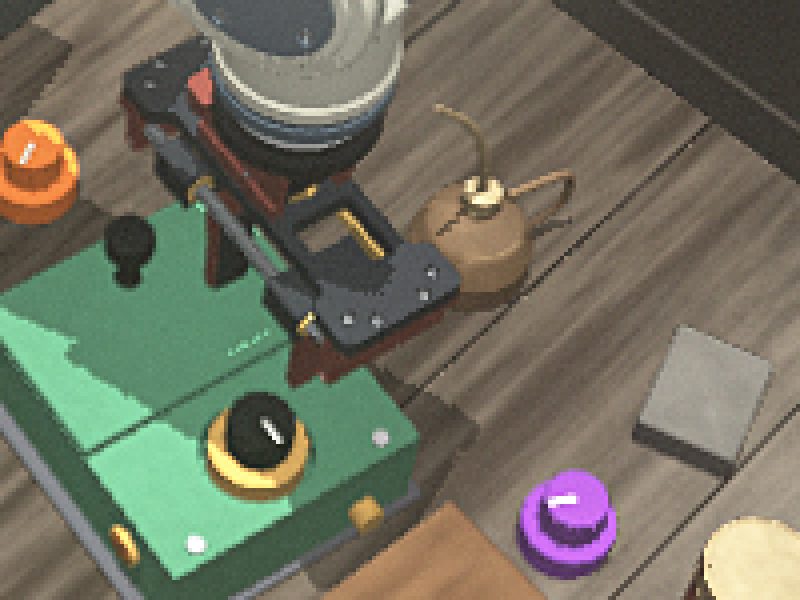

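arm_command(rows=[0, 0, 0, 0.015, 0.03, 0.4, 0.3, 0, 0, 0, 0.015, 0.03, 0.7, 0.3, 0, 0, 0, 0.015, 0.03, 0.7, 0.3])

```text
t: 11.05
ee_pos: [618.7, 182.8, 112.8]
orientation: [-2.434, -1.982, 0.01]
ft_force: [0.1, -0.1, 0.2]
width: 57.5
grasp_force: 0.0
```

arm_command(rows=[0, 0, 0, 0, 0, 0.3, 0.3, 0, 0, 0, 0, 0, 0.5, 0.3, 0, 0, 0, 0, 0, 0.6, 0.3, 0, 0, 0, 0, 0, 0.69, 0.3])

```text
t: 11.45
ee_pos: [622.3, 183.5, 60.7]
orientation: [2.436, 1.984, 0.0]
ft_force: [-0.2, -1.0, 0.7]
width: 57.1
grasp_force: 0.0
```

arm_command(rows=[0, 0, 0, 0, 0, 0, 0, 0, 0, 0, 0, 0, 0, -0.3, 0, 0, 0, 0, 0, 0, -1, 0, 0, 0, 0, 0, 0, -1, 0, 0, 0, 0, 0, 0, -1])

```text
t: 11.95
ee_pos: [622.9, 183.6, 61.4]
orientation: [2.436, 1.983, 0.002]
ft_force: [-0.8, -0.4, 3.5]
width: 35.3
grasp_force: 30.0
```

Run:
```python
from h import *
im,T=tank("scene")
o=ctrl.get_obs();w=np.array(o["ee_pos"]);e=np.array([[.979,-.203],[.203,.979]])
print(w,e@(w[:2]-[576.4,193.2]),o["width"],o["ft_force"],o["moment"],o["grasp_force"],o["qpos"])
```

```text
[622.85279071 183.6484711   61.39519549] [47.41624247  0.07896972] 35.29479188002345 [-0.73699719 -0.35102298  4.06375508] [-0.00191094  0.15814228 -0.00640886] 30.001192688941956 [2.68363068e-01 6.30959809e-01 1.65108389e+00 9.36829712e-05
 8.58565871e-01 4.72395974e-01]
```

The knob is gripped (35.3 mm, 30 N). I'll try a small turn clockwise as seen from above.

arm_command(rows=[0, 0, 0.025, 0, 0, 0, -1, 0, 0, 0.05, 0, 0, 0, -1, 0, 0, 0.075, 0, 0, 0, -1, 0, 0, 0.1, 0, 0, 0, -1, 0, 0, 0.12, 0, 0, 0, -1])

```text
t: 12.5
ee_pos: [623.1, 183.5, 61.4]
orientation: [2.766, 1.488, 0.002]
ft_force: [0.2, -0.7, 4.3]
width: 35.3
grasp_force: 30.0
```

Run:
```python
from h import *
im,T=tank("scene");o=ctrl.get_obs();print(o["moment"],o["ft_force"],o["width"],o["qpos"][5],o["orientation"])
```

```text
[-0.15335053  0.12194673 -0.06063667] [-0.1493815  -0.70576048  5.06542235] 35.4752349058578 0.8550208340992452 [2.76842696e+00 1.48410015e+00 1.82903508e-03]
```

The moment stays near 0.06 N m after 0.38 rad, past any wrong-way stop, so clockwise is turning freely. I'll continue to about 0.8 rad.

arm_command(rows=[0, 0, 0.03, 0, 0, 0, -1, 0, 0, 0.06, 0, 0, 0, -1, 0, 0, 0.09, 0, 0, 0, -1, 0, 0, 0.115, 0, 0, 0, -1, 0, 0, 0.135, 0, 0, 0, -1])

```text
t: 13.05
ee_pos: [622.6, 183.5, 61.4]
orientation: [-3.017, -0.874, -0.001]
ft_force: [-2.0, -0.2, 6.5]
width: 35.4
grasp_force: 30.0
```

Run:
```python
from h import *
o=ctrl.get_obs();print(o["moment"],o["ft_force"],o["width"],o["qpos"][5],o["orientation"])
```

```text
[-0.03457038  0.35822951  0.06781601] [-1.98544565 -0.17202965  6.54313652] 35.37308832323145 1.2750957320964316 [-3.01748141e+00 -8.74294723e-01 -5.68157389e-04]
```

arm_command(rows=[0, 0, 0, 0, 0, -0.03, -1, 0, 0, 0, 0, 0, -0.06, -1])

```text
t: 13.25
ee_pos: [622.1, 183.4, 65.2]
orientation: [-3.016, -0.88, 0.001]
ft_force: [-0.7, 0.6, -1.3]
width: 35.6
grasp_force: 30.0
```

The load is about -1.3 N, close to the cap's weight, so it is coming free. Lifting it clear.

arm_command(rows=[0, 0, 0, 0, 0, -0.06, -1, 0, 0, 0, 0, 0, -0.12, -1, 0, 0, 0, 0, 0, -0.2, -1, 0, 0, 0, 0, 0, -0.3, -1, 0, 0, 0, 0, 0, -0.4, -1])

```text
t: 13.75
ee_pos: [622.6, 183.5, 98.3]
orientation: [3.017, 0.877, 0.0]
ft_force: [-0.5, 0.1, -2.1]
width: 35.5
grasp_force: 30.0
```

arm_command(rows=[0, 0, 0, 0, 0, -0.2, -1, 0, 0, 0, 0, 0, -0.4, -1, 0, 0, 0, 0, 0, -0.6, -1, 0, 0, 0, 0, 0, -0.7, -1, 0, 0, 0, 0, 0, -0.7, -1])

```text
t: 14.25
ee_pos: [623.5, 183.8, 155.6]
orientation: [3.017, 0.877, 0.005]
ft_force: [0.4, 0.5, -2.5]
width: 35.1
grasp_force: 30.0
```

arm_command(rows=[0, 0, 0, 0, 0, 0, -1, 0, 0, 0, 0, 0, 0, -1, 0, 0, 0, 0, 0, 0, -1, 0, 0, 0, 0, 0, 0, -1, 0, 0, 0, 0, 0, 0, -1])

```text
t: 14.75
ee_pos: [622.3, 183.5, 153.1]
orientation: [-3.017, -0.877, 0.001]
ft_force: [0.1, 0.3, -2.1]
width: 35.5
grasp_force: 30.0
```

Run:
```python
from h import *
im,T=tank("scene")
o=ctrl.get_obs();print(o["ee_pos"],o["ft_force"],o["width"],o["grasp_force"],np.abs(o["qvel"]).max())
hsv=cv2.cvtColor(im,cv2.COLOR_RGB2HSV)
g=(hsv[...,0]>60)&(hsv[...,0]<90)&(hsv[...,1]>80)&(abs(T[...,1])<78)&(T[...,2]>50)&(T[...,2]<130)
for a in(-105,-75,-45,-20):print(a,np.median(T[g&(abs(T[...,0]-a)<8)][:,2]))
y=(hsv[...,0]>15)&(hsv[...,0]<32)&(hsv[...,1]>120)&(abs(T[...,0]-45)<35)&(abs(T[...,1])<35)&(T[...,2]>90);print('brass',y.sum(),np.percentile(T[y],[3,50,97],axis=0).round() if y.any() else 0)
cv2.imwrite('pics/c7.png',cv2.resize(im[110:290,260:500],(800,600),interpolation=3)[...,::-1])
```

```text
[622.31283381 183.46022094 153.14176522] [ 0.04900581  0.46060219 -1.54159183] 35.331574907609365 29.999482333660126 0.002686768621322976
-105 77.36049129415278
-75 77.68386594242418
-45 77.53059399051108
-20 77.39387764189883
brass 71 [[ 11. -32. 151.]
 [ 60. -17. 162.]
 [ 73.  32. 292.]]
```

View pics/c7.png

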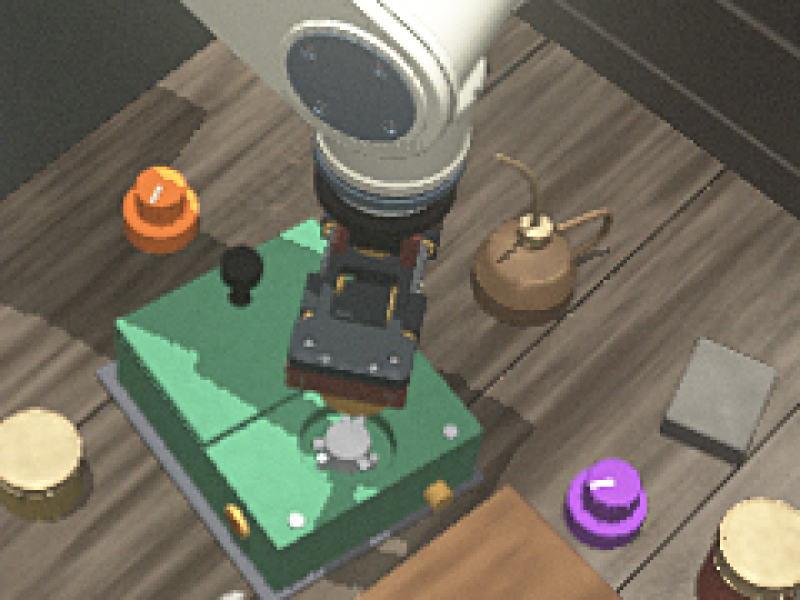

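The picture shows the bare steel neck with its lugs at crop (347,440) and the brass cap in the gripper above it at (355,400), about 92 mm up. The lid is shut (77.5 mm all along) and the oil can hasn't moved. Handing in.

```bash
python3 -c "
from workcell import ctrl
print(ctrl.close_job())"
```

```text
the job is handed in; nothing more can be done
None
```

The job is handed in: the lid is fully shut, and the cap (it loosened clockwise) is held upright and still about 90 mm above the bare neck; two presses on the lid peaked at 18 N and 69 N at the wrist (through the fingertips, not the arm or gripper body), and I checked only the oil can for movement, not the tin or spanner.

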